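# Shut the drinks dispenser's filler lid and open its odd-threaded pouring cap

## Task

Get the drinks dispenser ready to pour from. First press its blue filler lid, which stands ajar, down until it sits fully home and level. Then take off the red pouring cap: nobody knows whether its thread is ordinary or reversed, so turn it one way and, if it soon stops, the other, and finish while still holding the cap in the gripper, lifted at least 5 cm above its neck, with the lid still shut and the things around left where they stand.

Things in the scene. Friction and masses are not known exactly. Their poses are not given: they have to be found in the camera images.
- tank: Drinks dispenser: white flat tank with rounded edges, 110 (x) x 200 (y) x 90 mm high, fixed to the worktop. Origin: centre of its underside; x points away from the robot at yaw 0, z up. The blue filler lid is on its left (+y) half, the pouring neck with the red cap on its right (-y) half.
- lid (a joint): Hinge of the blue filler lid (rad): 0 = shut, home, level; grows as its near edge stands up; starts at 0.08 to 0.16. The lid is a disc 86 mm across, 5 mm thick, centred 48 mm to +y of the tank's centre, hinged at its far (+x) edge. Stiff (0.5 N m), stays where left: pressing the near edge takes about 6 N. Hard stop when home.
- lid_front (a point): Point on top of the blue lid close to its near edge (tank's -x side), 80 mm from the hinge axis: the place to press. Moves with the lid: 102 mm above the worktop when shut, about 80 mm x joint value higher when ajar.
- neck (a point): Centre of the top of the upright grey pouring neck, 116 mm above the worktop, 55 mm to -y of the tank's centre; hidden in the cap at the start. Its quick thread may be of either hand, differently each start. The cap loosens in one direction only: free between 0.9 and 1.8 rad of turn. The other way it meets a hard stop after 0.2 to 0.6 rad.
- cap: Red round ribbed pouring cap, 54 mm across, 25 mm tall, about 100 g, loose part. Origin: centre of its lower edge, 95 mm above the worktop when on the neck (flat top at 120 mm); z up. A white stripe across its top lies along its x axis, at the start along the tank's x within 0.05 rad, and shows the turn. Grip the sides.
- cap_seat (a point): Point on the cap's axis, 21 mm above its lower edge; meets neck when the cap is on. Turning does not raise the cap. Still locked it lifts only 1 to 4 mm, then resists; freed it lifts straight off under its own weight alone. Against the stop it slips in the fingers if gripped lightly (20 N).
- pepper: Bystander: glass pepper shaker, 44 mm across, 90 mm tall, standing to the right of the tank. Origin: centre of its underside.
- mug: Bystander: cream mug with handle, 95 mm tall, standing beyond the tank. Origin: centre of its underside.
- spoon: Bystander: steel spoon 201 mm long, 14 mm high, lying on the worktop beyond the tank. Origin: centre of its underside.
Mind the look-alikes: they are no part of the job. What is meant by the cap is not turquoise, and is the larger of those in its own colour.

How it is judged:
By the outcome, as a careful person would: the job done as asked, in the order asked, and still so for the second after the job is handed in, while the arm keeps its last pose, push and grip.
It also fails if it takes over 53 s, if anything falls off the work surface, if the arm or the gripper's body presses on something with over 40 N, if the wrist force passes 120 N, or if a joint passes its speed limit or range.

## Robot

A 6-joint arm with a two-finger parallel gripper is mounted at the origin on a cart in front of the work surface, level with it; the furniture and walls round the work are solid. World frame = base frame: x ahead of the robot, y to its left, z up, the work surface at z = 0. Lengths are in mm, angles in rad, forces in N, time in s.
With the tool pointing down it reaches from about 350 to 775 mm from the base axis. Payload 7.3 kg.
Tool frame: the origin (TCP) lies at the very end of the fingers, on their centre line; the grasp point (between the pads) lies 19 mm behind it; z points along the fingers, y is the line along which they close (so a half turn about z gives the same grasp; the last joint's range is limited). The gripper opens to 92 mm and grips with 3 to 60 N. Pads are 19 mm wide; open, the fingers measure 130 mm over their backs; the gripper's body (75 mm by 190 mm) begins 47 mm behind the grasp point.
Start: joints at [-1.258, 0.342, 1.524, -0, 1.275, -0.146], TCP at [232.532, -470.716, 226.741] pointing down, gripper open.
Joint ranges: [-2.53, 2.53], [-0.77, 2.02], [0.04, 2.7], [-1, 4.14], [0.28, 2.66], [-3.11, 3.11]. Speed limits (rad/s): [2.57, 2.57, 3.14, 3.14, 3.14, 3.14].

## Interface

Orientations are given as [roll, pitch, yaw] about the fixed x, y, z axes, in that order (R = Rz(yaw) Ry(pitch) Rx(roll)).
In Python, from plant import get_obs, vision, workorder gives the robot as it stands.
- The arm moves only by the shell command python3 -m pendant 'ROWS' [OPENING]. ROWS is a JSON object of lists of equal length, an entry for each row: "dp": the shift along the tool's x, y, z in m, a list of three; "rotation": the turn, a rotation vector about the tool's x, y, z in rad, a list of three. A call has 1 to 8 rows; each row is the pose to reach, as a shift and turn from the pose commanded when the call began, along the tool's axes at that moment; what a row does not reach only later rows make up. A row lasts 1/8 s, in which the tool goes at most 62.5 mm and 10.7 degrees, less where a joint would pass 70% of its speed; a pose out of reach is approached as far as the arm can. A call with a gripper value outside its range is refused whole. OPENING is the finger opening in m, from 0 to 0.0918, set as the call begins (- or left out, the last holds). The fingers move at their own pace and stop on an object; the grip force is fixed at half the most. Time passes only in rows, so rows that repeat a pose let the fingers close. It gives the time, the measured TCP pose, the force, the opening and the grip force at its end, in the units of the state.
- get_obs(): the state, without advancing time (a new reading comes with each control period).
- vision.capture(name): name is "scene" or "top" or "wrist"; returns a dict with "pixels" (384x512x3 uint8, red, green, blue), "vfov" (degrees; the focal length in pixels is half the picture's height over the tangent of half this angle, whatever the lens; pixels are square), "cx", "cy" (the principal point, pixels), "dist" ([k1, k2, p1, p2, k3] as OpenCV has them; the pictures are not rectified), "pose" (4x4, takes a point from camera to world coordinates); the wrist camera has in their place "T_tool_cam" (4x4, takes a point from camera to tool coordinates, whose origin is the TCP and whose axes are the flange's). Camera axes: x right, y up, looking along -z (the intrinsics and any distortion apply to the point x, -y, -z); pixel columns grow to the right and rows downward; lengths in mm; the calibration is good to about 2 mm. A picture is of the moment at which its call begins: read the wrist's pose just before it. There is no depth.
- workorder.close_job(): hands the job in; it is judged then, once.
The state is a dict: "time": time; "joint_positions": joint angles; "dq": joint speeds; "tau": joint torques, N m; "tool_pos": TCP position; "tcp_rot": TCP orientation; "contact_force": force on the tool from outside, world axes, zero at the start; "moment": the same for the moment, N m; "grip_width": finger opening in mm; "finger_force": force on a finger pad.
Only numpy, scipy, OpenCV 4.12 (cv2) and the standard library are available. Lean on these libraries where they do the work, as an engineer would, in place of code of your own. Each camera call takes 0.05 s, during which the arm holds its last target. There are 200 camera calls.

## Working session

There is one attempt and no reset: what is moved stays moved. The work goes in short steps, Python scripts to look and compute and a shell command to move; the robot and the scene stay as the last step left them, time stands still between calls to the robot, and variables do not carry over. Pictures are saved under pics/ and viewed, at most 10 in all, crops included, and the job is handed in when it is done.

```bash
mkdir -p pics; ls; cat > h.py <<'E'
import numpy as np, cv2
from plant import get_obs, vision, workorder
def K(c):
    f=c["pixels"].shape[0]/2/np.tan(np.radians(c["vfov"])/2)
    return np.array([[f,0,c["cx"]],[0,f,c["cy"]],[0,0,1.]])
def ray(c,uv,P):
    n=cv2.undistortPoints(np.array([[uv]],float),K(c),np.array(c["dist"],float))[0,0]
    d=P[:3,:3]@np.array([n[0],-n[1],-1]); return P[:3,3],d
def onz(c,uv,z,P=None):
    o,d=ray(c,uv,np.array(c["pose"]) if P is None else P); return o+d*(z-o[2])/d[2]
def save(c,n): cv2.imwrite(n,cv2.cvtColor(np.asarray(c["pixels"]),cv2.COLOR_RGB2BGR))
E
python3 - <<'E'
from h import *
import pickle
o=get_obs(); print(o)
ims=[]
for n in("scene","top"):
    c=vision.capture(n); pickle.dump(c,open(n+".pkl","wb")); ims.append(c["pixels"]); print(n,c["vfov"],c["cx"],c["cy"],c["dist"],np.round(c["pose"],2).tolist())
cv2.imwrite("pics/a.png",cv2.resize(np.vstack(ims),None,fx=.78,fy=.78)[:,:,::-1])
save(vision.capture("top"),"pics/top.png")
E
```

```text
pics
{'time': 0.0, 'joint_positions': array([-1.25800032e+00,  3.42725699e-01,  1.52497062e+00,  8.96315274e-06,
        1.27541170e+00, -1.45994332e-01]), 'dq': array([ 3.23721054e-04,  2.38942096e-04, -1.37333972e-03,  7.65230577e-05,
        1.05445037e-03,  1.64051921e-03]), 'tau': array([ 4.26207798e-04, -4.31237698e+01, -2.44217741e+01,  7.15392851e-02,
        5.61062491e-02, -1.20130626e-04]), 'tool_pos': array([ 232.40746826, -470.32214699,  226.0596142 ]), 'tcp_rot': array([-3.14009465e+00, -2.28929955e-04,  4.58787549e-01]), 'contact_force': array([-0.41653127,  0.66088027, -0.19648955]), 'moment': array([0.04097605, 0.02242491, 0.01356152]), 'finger_force': 0.0, 'grip_width': 91.90912692187051}
scene 50.27620990759212 260.11449234835277 192.86343002043876 [-0.01739034  0.          0.          0.          0.        ] [[-0.85, 0.35, -0.39, 180.51], [-0.52, -0.58, 0.62, 564.04], [-0.0, 0.73, 0.68, 795.45], [0.0, 0.0, 0.0, 1.0]]
top 51.67042834438763 254.94234201049258 195.38541102202547 [-0.06978862  0.          0.          0.          0.        ] [[0.01, 0.99, -0.13, 437.54], [-1.0, 0.01, 0.01, -75.89], [0.02, 0.13, 0.99, 948.64], [0.0, 0.0, 0.0, 1.0]]
```

View pics/a.png

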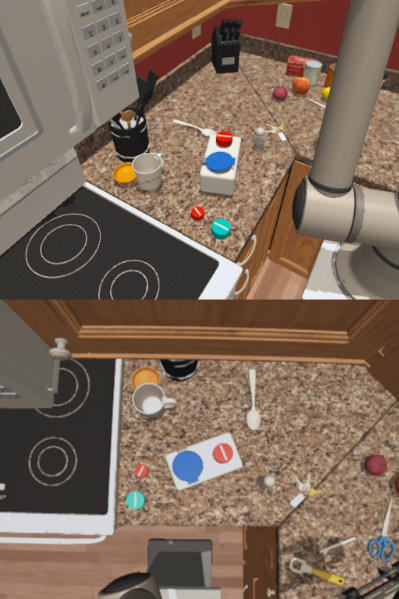

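The top half (scene view) and bottom half (top view) both show the tank. Candidates for the cap, in top-view pixels: a red cap on the tank at about (285,198), a loose smaller red cap at (181,218), and a turquoise cap at (174,256). The red one on the tank fits, as it is the larger red one. I'll confirm it in a crop.

```bash
python3 - <<'E'
from h import *
import pickle
from scipy import ndimage as N
for n in("top","scene"):
    c=pickle.load(open(n+".pkl","rb")); h=cv2.cvtColor(c["pixels"],cv2.COLOR_RGB2HSV).astype(int)
    H,S,V=h[...,0],h[...,1],h[...,2]
    for nm,m,z in(("red",((H<6)|(H>174))&(S>180)&(V>130),120),("blue",(H>100)&(H<118)&(S>150)&(V>100),100)):
        l,k=N.label(N.binary_closing(m,iterations=3))
        for i in range(1,k+1):
            ys,xs=np.where(l==i)
            if len(ys)<80: continue
            print(n,nm,len(ys),xs.mean().round(1),ys.mean().round(1),(xs.min(),xs.max(),ys.min(),ys.max()),onz(c,(xs.mean(),ys.mean()),z).round(1))
    x0,y0=(205,160) if n=="top" else (250,160)
    if n=="top":
        # white stripe inside cap
        w=(S<70)&(V>150)
        l,k=N.label(((H<6)|(H>174))&(S>150)); 
    im=c["pixels"][120:270,150:350] if n=="top" else c["pixels"][140:320,210:360]
    cv2.imwrite(f"pics/{n}_c.png",cv2.resize(im,None,fx=3.9 if n=="top" else 3.2,fy=3.9 if n=="top" else 3.2,interpolation=2)[:,:,::-1])
E
```

```text
top blue 1102 240.4 213.4 (np.int64(222), np.int64(258), np.int64(195), np.int64(234)) [507.3 -57.5 100. ]
top blue 185 490.9 318.0 (np.int64(482), np.int64(504), np.int64(304), np.int64(333)) [ 286.7 -602.7  100. ]
scene red 340 287.2 177.5 (np.int64(277), np.int64(297), np.int64(168), np.int64(187)) [ 537.  -141.9  120. ]
scene red 245 253.0 273.2 (np.int64(245), np.int64(261), np.int64(265), np.int64(282)) [453.3 152.5 120. ]
scene blue 682 281.3 206.6 (np.int64(264), np.int64(300), np.int64(195), np.int64(218)) [507.6 -60.7 100. ]
```

View pics/top_c.png

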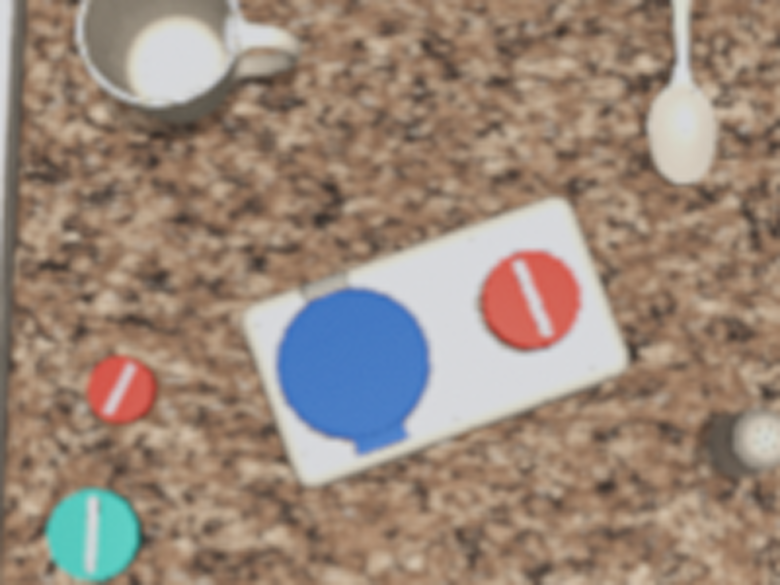

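The crop confirms it. The red cap with its white stripe on the tank, centred at crop (530,300), is about 100 px across. The loose red cap at (121,389) is only about 68 px, and the turquoise one is at (93,534). The blue lid is centred at (353,363), with a tab at (380,440) on its near edge.

```bash
python3 - <<'E'
from h import *
import pickle
c=pickle.load(open("top.pkl","rb"))
p=lambda x,y,z: onz(c,((x+.5)/3.9+150-.5,(y+.5)/3.9+120-.5),z)
cap=p(530.5,300,120); lid=p(353,363,106); tab=p(381,441,109)
print("cap",cap,"lid",lid,"tab",tab,"dist",np.linalg.norm((cap-lid)[:2]))
v=(lid-cap)[:2]; print("yaw lidcap",np.arctan2(-v[0],v[1]))
a,b=p(519,263,120),p(546,335,120); d=(a-b)[:2]; print("stripe yaw",np.arctan2(d[1],d[0]))
cs=[p(*q,90) for q in((245,315),(570,198),(628,360),(306,486))]
print(np.round(cs,1)); ctr=np.mean(cs,0); print("ctr",ctr)
for i,j in((0,1),(3,2),):
    d=(cs[i]-cs[j])[:2];print("len",np.linalg.norm(d),np.arctan2(-d[0],d[1]))
for nm,q in(("pepper",(755,440)),):print(nm,p(*q,90))
print("mug",p(160,40,95)," spoon",p(683,180,10))
# scene check
s=pickle.load(open("scene.pkl","rb"))
for yaw in(.37,):
  for q in(ctr[:2],):
    x=np.array([np.cos(yaw),np.sin(yaw)]);y=np.array([-x[1],x[0]])
    print("pred neck",q-55*y,"lidc",q+48*y,"lid_front",q+48*y+(43-80)*x)
E
```

```text
cap [ 542.65432989 -152.82454128  120.        ] lid [508.30626747 -57.15161479 106.        ] tab [465.94700996 -73.09250157 109.        ] dist 101.65184826829415
yaw lidcap 0.34468374937169605
stripe yaw 0.36119767965903554
[[ 535.6    4.    90. ]
 [ 605.  -177.9   90. ]
 [ 513.5 -210.4   90. ]
 [ 441.3  -32.1   90. ]]
ctr [ 523.8373083  -104.07712724   90.        ]
len 194.60122205499965 0.36430551777836073
len 192.35435543964334 0.3847774151090082
pepper [ 469.65983737 -281.4022285    90.        ]
mug [691.85677688  56.26221451  95.        ]  spoon [ 633.1672243  -257.85065424   10.        ]
pred neck [ 543.72615706 -155.35513125] lidc [506.47976757 -59.32541465] lid_front [471.98365578 -72.70518563]
```

```bash
python3 -m pendant '{"dp":[[0.393,-0.25,0.06],[0.393,-0.25,0.06],[0.393,-0.25,0.06],[0.393,-0.25,0.06],[0.393,-0.25,0.06],[0.393,-0.25,0.06],[0.393,-0.25,0.06],[0.393,-0.25,0.06]],"rotation":[[0,0,0],[0,0,0],[0,0,0],[0,0,0],[0,0,0],[0,0,0],[0,0,0],[0,0,0]]}' 0
```

```text
time: 1.15
tool_pos: [474.9, -69.8, 166.1]
tcp_rot: [-3.141, 0.0, 0.461]
contact_force: [0.5, -0.9, 0.3]
grip_width: 16.3
finger_force: 0.0
```

```bash
python3 - <<'E'
from h import *
o=get_obs(); c=vision.capture("wrist"); print(o["tool_pos"],o["tcp_rot"],np.round(c["T_tool_cam"],3).tolist())
save(c,"pics/w1.png")
E
```

```text
[474.87128897 -69.77611357 166.13097713] [-3.14092005e+00  3.88984328e-04  4.61456200e-01] [[0.001, 0.959, 0.284, 77.355], [1.0, -0.0, -0.001, -0.723], [-0.0, 0.284, -0.959, -158.452], [0.0, 0.0, 0.0, 1.0]]
```

View pics/w1.png

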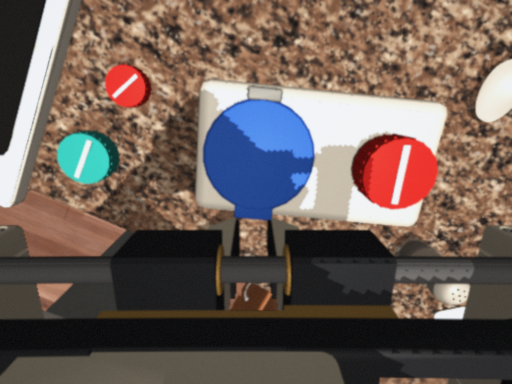

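The wrist view shows the lid disc centred near (258,154), its tab at (253,212) just ahead of the fingers, and the cap's stripe running from (407,146) to (396,204).

```bash
cat >> h.py <<'E'
from scipy.spatial.transform import Rotation as R
def wpose(c,o):
    T=np.eye(4);T[:3,:3]=R.from_euler("xyz",o["tcp_rot"]).as_matrix();T[:3,3]=o["tool_pos"];return T@np.array(c["T_tool_cam"])
E
python3 - <<'E'
from h import *
o=get_obs(); c=vision.capture("wrist"); P=wpose(c,o)
f=lambda u,v,z: onz(c,(u,v),z,P).round(1)
print("cap stripe",f(407,146,120),f(396,204,120),"mid",f(401.5,174,120))
print("lid c",f(258.5,154,106),"tab",f(253,213,109))
for q in((204,82),(445,104),(418,225),(196,208)):print(f(*q,90))
h=cv2.cvtColor(c["pixels"],cv2.COLOR_RGB2HSV).astype(int);S,V=h[...,1],h[...,2]
m=np.zeros(S.shape,np.uint8);m[140:212,380:425]=1
ys,xs=np.where((m>0)&(S<90)&(V>170)); ok=(xs>388)&(xs<414)&(ys>143)&(ys<206)
w=np.array([f(x,y,120)[:2] for x,y in zip(xs[ok],ys[ok])]);print("stripe fit",w.mean(0),len(w),cv2.fitLine(w.astype(np.float32),cv2.DIST_L2,0,.01,.01).ravel())
print(o["tool_pos"])
E
```

```text
cap stripe [ 565.4 -143.6  120. ] [ 525.9 -161.6  120. ] mid [ 546.9 -151.9  120. ]
lid c [511.7 -53.9 106. ] tab [467.7 -71.2 109. ]
[540.1   6.7  90. ]
[ 608.2 -166.9   90. ]
[ 515.4 -208.6   90. ]
[443.  -28.3  90. ]
stripe fit [ 545.59139073 -153.4986755 ] 453 [ 9.2358214e-01  3.8340068e-01  5.4559137e+02 -1.5349867e+02]
[475.87243135 -67.88733418 165.81751876]
```

```bash
python3 -m pendant '{"dp":[[0,0,0.03],[0,0,0.048],[0,0,0.048],[0,0,0.048]],"rotation":[[0,0,0],[0,0,0],[0,0,0],[0,0,0]]}' 0; python3 -m pendant '{"dp":[[0,0,0.002],[0,0,0.005],[0,0,0.008],[0,0,0.011],[0,0,0.013],[0,0,0.015],[0,0,0.015]],"rotation":[[0,0,0],[0,0,0],[0,0,0],[0,0,0],[0,0,0],[0,0,0],[0,0,0]]}'
```

```text
time: 1.75
tool_pos: [474.4, -73.2, 119.4]
tcp_rot: [3.141, -0.001, 0.458]
contact_force: [0.4, 1.0, 0.5]
grip_width: 0.4
finger_force: 0.0
time: 2.62
tool_pos: [473.6, -72.8, 103.8]
tcp_rot: [3.142, 0.001, 0.459]
contact_force: [-2.8, -1.3, 3.6]
grip_width: 0.5
finger_force: 1.6
```

```bash
python3 -m pendant '{"dp":[[0,0,0.001],[0,0,0.002],[0,0,0.003],[0,0,0.003],[0,0,0.003]],"rotation":[[0,0,0],[0,0,0],[0,0,0],[0,0,0],[0,0,0]]}'
```

```text
time: 3.25
tool_pos: [473.5, -72.9, 101.8]
tcp_rot: [3.141, 0.001, 0.459]
contact_force: [-7.4, -2.2, 16.1]
grip_width: 0.4
finger_force: 7.4
```

```bash
python3 -m pendant '{"dp":[[0,0,0.001],[0,0,0.001],[0,0,0.001]],"rotation":[[0,0,0],[0,0,0],[0,0,0]]}'
```

```text
time: 3.62
tool_pos: [473.5, -73.0, 101.5]
tcp_rot: [3.141, 0.001, 0.459]
contact_force: [-9.4, -1.4, 22.1]
grip_width: 0.8
finger_force: 11.1
```

```bash
python3 -m pendant '{"dp":[[0,0,-0.04],[0,0,-0.065],[0.001,0.04,-0.065],[0.001,0.08,-0.065],[0.001,0.12,-0.065],[0.001,0.133,-0.065],[0.001,0.133,-0.065],[0.001,0.133,-0.065]],"rotation":[[0,0,0],[0,0,0],[0,0,-0.16],[0,0,-0.32],[0,0,-0.48],[0,0,-0.64],[0,0,-0.8],[0,0,-0.84]]}'; python3 -m pendant '{"dp":[[0,0,0],[0,0,0]],"rotation":[[0,0,0],[0,0,0]]}' 0.078
python3 - <<'E'
from h import *
import pickle
o=get_obs(); c=vision.capture("wrist"); pickle.dump((o,c),open("w2.pkl","wb")); print(o["tool_pos"],o["tcp_rot"],o["joint_positions"])
t=vision.capture("top")
cv2.imwrite("pics/w2.png",c["pixels"][:,:,::-1])
P=wpose(c,o);h=cv2.cvtColor(c["pixels"],cv2.COLOR_RGB2HSV).astype(int)
H,S,V=h[...,0],h[...,1],h[...,2]
print("redpix",np.argwhere(((H<6)|(H>174))&(S>180)&(V>90)).mean(0))
E
```

```text
time: 4.62
tool_pos: [534.1, -191.5, 164.2]
tcp_rot: [-3.141, -0.0, 1.301]
contact_force: [-0.4, -0.6, 0.4]
grip_width: 0.2
finger_force: 0.0
time: 4.88
tool_pos: [534.0, -191.2, 164.6]
tcp_rot: [-3.142, -0.0, 1.298]
contact_force: [0.2, -0.0, 0.2]
grip_width: 16.1
finger_force: 0.0
[ 533.99767274 -191.20581632  164.58540655] [-3.14155443e+00 -4.53720000e-05  1.29802977e+00] [-4.78970120e-01  4.73048162e-01  1.49832750e+00  3.97301908e-05
  1.17026369e+00 -2.06219055e-01]
redpix [153.87231701 253.03604843]
```

View pics/w2.png

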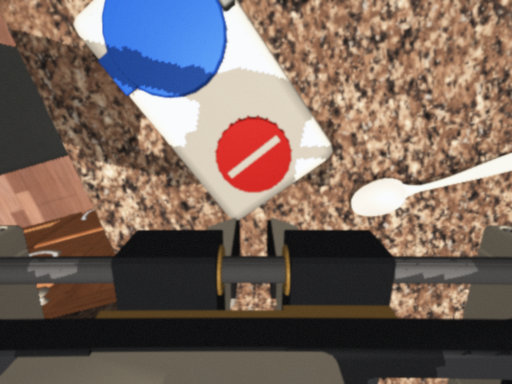

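The cap top is seen cleanly, centred near (254,155), with its stripe from (230,176) to (279,139). The lid looks flat.

```bash
python3 - <<'E'
from h import *
import pickle
o,c=pickle.load(open("w2.pkl","rb")); P=wpose(c,o)
h=cv2.cvtColor(c["pixels"],cv2.COLOR_RGB2HSV).astype(int);H,S,V=h[...,0],h[...,1],h[...,2]
m=(((H<8)|(H>172))&(S>150)).astype(np.uint8);m[:110]=0;m[200:]=0;m[:,:210]=0;m[:,300:]=0
k,_=max([(x,cv2.contourArea(x)) for x in cv2.findContours(m,0,2)[0]],key=lambda t:t[1])
hull=cv2.convexHull(k)[:,0]
w=np.array([onz(c,q,120,P)[:2] for q in hull],np.float32)
print("ellipse",cv2.fitEllipse(hull),"world circ",cv2.minEnclosingCircle(w))
a,b=onz(c,(230,176),120,P),onz(c,(279,139),120,P);d=b-a;print((a+b)/2,np.arctan2(d[1],d[0]))
cap=np.array([*cv2.minEnclosingCircle(w)[0],93]); T=R.from_euler("xyz",[np.pi,0,1.2988]).as_matrix()
print("tool shift",T.T@(cap-np.array([534,-191.4,164.7])))
# lid: circle at z=102
mb=((H>100)&(H<118)&(S>130)).astype(np.uint8)
kb=max(cv2.findContours(mb,0,2)[0],key=cv2.contourArea)[:,0]
for q in (0,):
    w=np.array([onz(c,p,102,P)[:2] for p in kb if p[1]>2])
    print("lid minmax",w.min(0),w.max(0))
E
```

```text
ellipse ((253.20172119140625, 154.04122924804688), (74.22171020507812, 74.89967346191406), 0.4357393980026245) world circ ((544.8250732421875, -152.35813903808594), 26.94232940673828)
[ 545.01453641 -154.2908768   120.        ] 0.3811422612415344
tool shift [ 4.05147543e+01 -6.16818823e-02  7.17000000e+01]
lid minmax [457.09875498 -99.32183433] [550.41618019 -31.1931921 ]
```

```bash
python3 -m pendant '{"dp":[[0.03,0,0],[0.04,0,0],[0.04,0,0.02],[0.04,0,0.04],[0.04,0,0.055],[0.04,0,0.065],[0.04,0,0.07],[0.04,0,0.07]],"rotation":[[0,0,0],[0,0,0],[0,0,0],[0,0,0],[0,0,0],[0,0,0],[0,0,0],[0,0,0]]}' 0.078;  python3 -m pendant '{"dp":[[0,0,0],[0,0,0],[0,0,0],[0,0,0],[0,0,0],[0,0,0]],"rotation":[[0,0,0],[0,0,0],[0,0,0],[0,0,0],[0,0,0],[0,0,0]]}' 0.03
```

```text
time: 5.98
tool_pos: [544.8, -152.9, 94.7]
tcp_rot: [-3.142, 0.0, 1.299]
contact_force: [-0.3, -0.1, 0.7]
grip_width: 78.0
finger_force: 0.0
time: 6.72
tool_pos: [544.9, -152.8, 95.0]
tcp_rot: [3.141, 0.0, 1.299]
contact_force: [-0.0, 0.5, 2.5]
grip_width: 52.8
finger_force: 30.0
```

```bash
python3 -m pendant '{"dp":[[0,0,0],[0,0,0],[0,0,0],[0,0,0]],"rotation":[[0,0,-0.05],[0,0,-0.1],[0,0,-0.15],[0,0,-0.15]]}'; python3 -c "
from h import *
o=get_obs();print(o['moment'],o['contact_force'],o['tcp_rot'])"
python3 -m pendant '{"dp":[[0,0,0],[0,0,0],[0,0,0],[0,0,0]],"rotation":[[0,0,-0.05],[0,0,-0.1],[0,0,-0.15],[0,0,-0.15]]}'; python3 -c "
from h import *
o=get_obs();print(o['moment'],o['contact_force'],o['tcp_rot'])"
```

```text
time: 7.22
tool_pos: [544.9, -152.9, 95.0]
tcp_rot: [3.141, 0.0, 1.448]
contact_force: [-0.1, 0.0, 4.0]
grip_width: 52.9
finger_force: 30.0
[-0.00327634 -0.09535134  0.00685029] [-0.1277359   0.00838211  3.99263849] [3.14091817e+00 2.71949517e-04 1.44835143e+00]
time: 7.72
tool_pos: [544.1, -152.3, 95.0]
tcp_rot: [-3.14, -0.001, 1.598]
contact_force: [-3.4, 1.4, 7.3]
grip_width: 52.6
finger_force: 30.0
[ 0.33897818  0.49916185 -0.08329055] [-3.35906279  1.40578451  7.29260344] [-3.14028654e+00 -8.93100016e-04  1.59787047e+00]
```

```bash
python3 -m pendant '{"dp":[[0,0,0],[0,0,0],[0,0,0],[0,0,0]],"rotation":[[0,0,-0.05],[0,0,-0.1],[0,0,-0.15],[0,0,-0.15]]}'; python3 -c "
from h import *
o=get_obs();print(o['moment'],o['contact_force'],o['tcp_rot'])"
python3 -m pendant '{"dp":[[0,0,0],[0,0,0],[0,0,0],[0,0,0]],"rotation":[[0,0,-0.05],[0,0,-0.1],[0,0,-0.15],[0,0,-0.15]]}'; python3 - <<'E'
from h import *
o=get_obs();print(o['moment'],o['contact_force'],o['tcp_rot'],o['tau'])
c=vision.capture("top");cv2.imwrite("pics/t3.png",cv2.resize(c["pixels"][150:250,210:330],None,fx=3,fy=3)[:,:,::-1])
w=vision.capture("wrist");cv2.imwrite("pics/w3.png",w["pixels"][60:260,100:420,::-1])
s=vision.capture("scene")["pixels"][130:240,230:350]
cv2.imwrite("pics/c3.png",np.hstack([cv2.resize(w["pixels"][80:280,130:380],(400,320)),cv2.resize(s,(349,320))])[:,:,::-1])
E
```

```text
time: 8.22
tool_pos: [543.3, -151.9, 94.7]
tcp_rot: [-3.139, -0.003, 1.746]
contact_force: [-5.9, 2.9, 6.7]
grip_width: 52.9
finger_force: 30.0
[ 0.45005301  0.66685832 -0.88966164] [-5.8712437   2.94986773  6.74391855] [-3.13909737e+00 -2.69920109e-03  1.74584762e+00]
time: 8.72
tool_pos: [543.1, -152.0, 94.3]
tcp_rot: [-3.139, -0.003, 1.895]
contact_force: [-5.2, 2.1, 4.9]
grip_width: 53.7
finger_force: 30.0
[ 0.28668057  0.69236657 -1.1046079 ] [-5.17602596  2.07263531  4.87761437] [-3.13903377 -0.00337443  1.89519815] [  0.78047013 -47.60999322 -22.34752715  -0.54646946  -1.62458975
  -1.33310191]
```

View pics/c3.png

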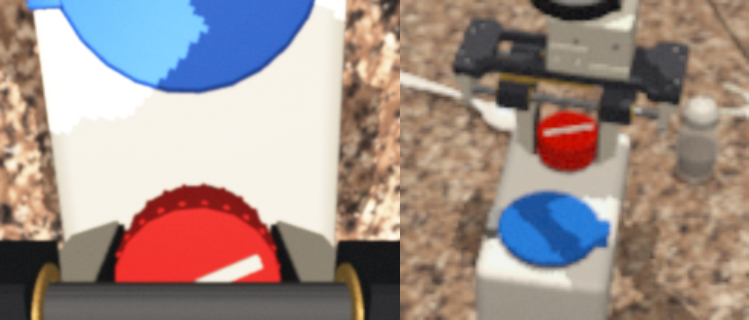

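The stripe has slipped about 0.3 rad relative to the fingers (wrist view at left, stripe from (195,283) to (262,262)), and the moment rose to 1.1 N m. That is the hard stop, so this thread is reversed and I turn clockwise.

```bash
python3 -m pendant '{"dp":[[0,0,0],[0,0,0],[0,0,0],[0,0,0],[0,0,0],[0,0,0],[0,0,0],[0,0,0]],"rotation":[[0,0,0.14],[0,0,0.28],[0,0,0.42],[0,0,0.56],[0,0,0.7],[0,0,0.84],[0,0,0.98],[0,0,1.1]]}'; python3 -c "
from h import *
o=get_obs();print(o['moment'],o['joint_positions'])"
python3 -m pendant '{"dp":[[0,0,0],[0,0,0],[0,0,0],[0,0,0],[0,0,0],[0,0,0],[0,0,0]],"rotation":[[0,0,0.14],[0,0,0.28],[0,0,0.42],[0,0,0.56],[0,0,0.7],[0,0,0.8],[0,0,0.8]]}';python3 - <<'E'
from h import *
o=get_obs();print(o['moment'],o['contact_force'],o['tcp_rot'],o['joint_positions'])
w=vision.capture("wrist")
s=vision.capture("scene")["pixels"][130:240,230:350]
cv2.imwrite("pics/c4.png",np.hstack([cv2.resize(w["pixels"][80:280,130:380],(400,320)),cv2.resize(s,(349,320))])[:,:,::-1])
E
```

```text
time: 9.88
tool_pos: [544.9, -152.6, 94.4]
tcp_rot: [3.142, -0.0, 0.793]
contact_force: [1.4, 0.2, -0.9]
grip_width: 54.1
finger_force: 30.0
[ 0.06875165 -0.31740511  0.05152798] [-4.08661595e-01  5.49848629e-01  1.58423932e+00  4.24682897e-04
  1.00728241e+00  3.68513142e-01]
time: 10.75
tool_pos: [545.4, -153.4, 94.6]
tcp_rot: [3.14, -0.001, -0.001]
contact_force: [3.5, -2.3, -2.9]
grip_width: 53.9
finger_force: 30.0
[-0.51759761 -0.60237565 -0.0082986 ] [ 3.5377781  -2.27027201 -2.8654404 ] [ 3.14036456e+00 -1.45631928e-03 -1.13726164e-03] [-4.09202027e-01  5.49918963e-01  1.58342839e+00 -6.50164782e-04
  1.00642131e+00  1.16307972e+00]
```

View pics/c4.png

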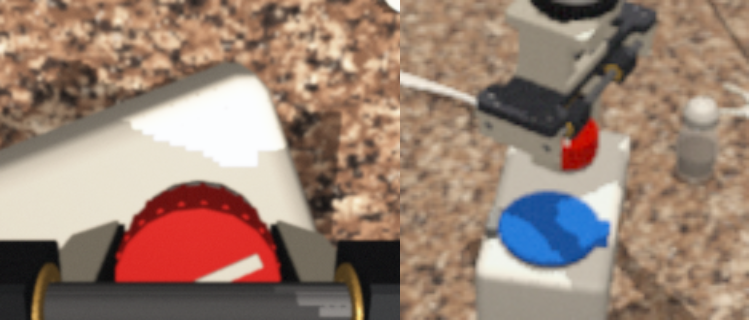

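The stripe sits in the same place relative to the fingers, so the cap turned the full 1.9 rad without slipping, about 1.6 rad from its start angle. I'll turn 0.4 more and lift gently.

```bash
python3 -m pendant '{"dp":[[0,0,0],[0,0,0],[0,0,0],[0,0,0],[0,0,0]],"rotation":[[0,0,0.14],[0,0,0.28],[0,0,0.4],[0,0,0.45],[0,0,0.45]]}';  python3 -m pendant '{"dp":[[0,0,-0.001],[0,0,-0.002],[0,0,-0.004],[0,0,-0.006],[0,0,-0.006]],"rotation":[[0,0,0],[0,0,0],[0,0,0],[0,0,0],[0,0,0]]}'
```

```text
time: 11.48
tool_pos: [545.6, -153.8, 95.0]
tcp_rot: [3.141, -0.003, -0.45]
contact_force: [3.9, -5.1, -0.8]
grip_width: 53.8
finger_force: 30.0
time: 12.1
tool_pos: [544.2, -152.3, 100.5]
tcp_rot: [-3.141, 0.001, -0.45]
contact_force: [0.0, -0.2, -0.6]
grip_width: 53.4
finger_force: 30.0
```

Free: no resistance beyond the cap's own weight. I lift it straight up by 85 mm more.

```bash
python3 -m pendant '{"dp":[[0,0,-0.01],[0,0,-0.022],[0,0,-0.036],[0,0,-0.05],[0,0,-0.066],[0,0,-0.08],[0,0,-0.085],[0,0,-0.085]],"rotation":[[0,0,0],[0,0,0],[0,0,0],[0,0,0],[0,0,0],[0,0,0],[0,0,0],[0,0,0]]}'; python3 -m pendant '{"dp":[[0,0,0],[0,0,0],[0,0,0]],"rotation":[[0,0,0],[0,0,0],[0,0,0]]}'; python3 - <<'E'
from h import *
t=vision.capture("top")["pixels"]
w=vision.capture("wrist")["pixels"]
s=vision.capture("scene")["pixels"][100:250,200:370]
cv2.imwrite("pics/c5.png",np.hstack([cv2.resize(w,(373,280)),cv2.resize(s,(420,370))[:280]])[:,:,::-1] if 0 else np.vstack([np.hstack([cv2.resize(w,(373,280)),cv2.resize(s,(317,280))]),cv2.resize(t[90:290,130:400],(690,310))[:,:690]])[:,:,::-1])
E
```

```text
time: 13.1
tool_pos: [544.7, -152.8, 185.9]
tcp_rot: [3.142, -0.0, -0.451]
contact_force: [-1.3, 0.5, -1.3]
grip_width: 53.3
finger_force: 30.0
time: 13.48
tool_pos: [544.6, -152.8, 185.4]
tcp_rot: [3.141, 0.001, -0.451]
contact_force: [0.2, -0.3, -1.0]
grip_width: 53.4
finger_force: 30.0
```

View pics/c5.png

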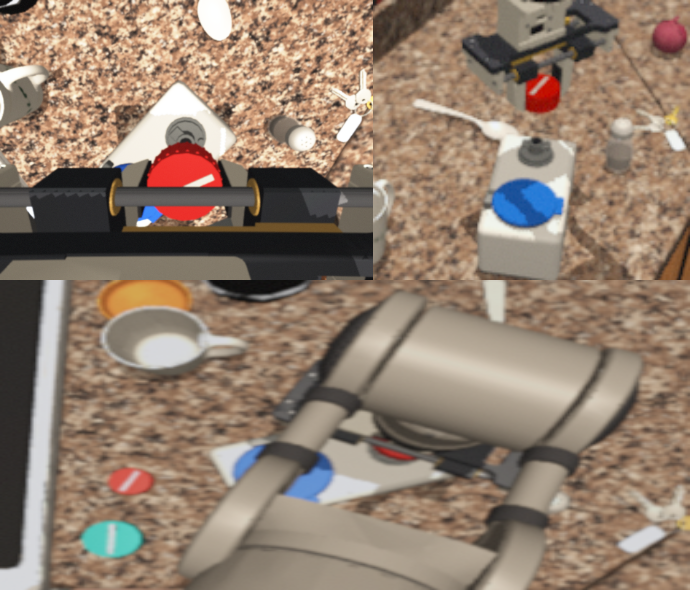

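The cap is held about 90 mm up (wrist view, (183,190)). The grey neck is bare at (183,130), the lid lies flat, and the bystanders stand where they were.

```bash
python3 -c "
from plant import workorder
print(workorder.close_job())"
```

```text
the job is handed in; nothing more can be done
None
```

The lid is pressed home against its stop, and the red cap (reversed thread, came off clockwise) is held in the gripper about 90 mm above where it sat; the mug, pepper and spoon are undisturbed, and the job was handed in at about 13.5 s with no verdict shown.

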